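# Hold the amber glass standard in the comparator's light path

## Task

First open the comparator's lamp shutter by sliding its barrel bolt fully home into the keeper. Then pick up the amber glass standard, gripping it by its two frosted white faces only (never touch its clear amber faces), and hold it upright and still in mid-air in the light path, half-way between lamp and detector, centred on the light at its mid-height, with its clear faces square to lamp and detector. Finish while still holding it there, touching no part of the comparator with it, and leave the green standard, the eraser and the burr block where they are.

Things in the scene. Friction and masses are not known exactly. Their poses are not given: they have to be found in the camera images.
- comparator: Colour comparator, fixed (place and yaw vary): pale aluminium base plate 150 (x) x 245 (y) x 12 mm, origin in the worktop plane. Grey lamp house at its -y end, 110 (x) x 50 (y) mm, top 110 mm up, inner face at y = -70 mm. Grey detector house at +y, 70 (x) x 35 (y) mm, top 104 mm up, inner face at y = +70 mm with a dark round opening. A brass bolt track (up to 132 mm high) runs along x on the lamp house.
- light_mid (a point): Middle of the light path, half-way between lamp and detector, 80 mm above the worktop; axes as the comparator's: y along the light from lamp to detector, x across it, z up. The light is 8 mm wide. The gap from the shutter blade to the detector is 130 mm long, with only the base plate below.
- shutter_bolt (a joint): Steel barrel bolt on top of the lamp house, slides along the comparator's +x; 0 = withdrawn (its blade covers the lens), 0.045 m = fully home in the keeper, at a solid stop (lens uncovered). Starts between 0 and 0.012. It resists with about 2 N of friction and stays where it is left.
- bolt_knob (a point): Middle of the bolt's upright red round knob, 14 mm in diameter, from 134 to 164 mm above the worktop (this point 149 mm); moves with the bolt. Its axis lies at y = -95 mm of the comparator and at x = -22 mm when the bolt is at 0, x = +23 mm fully home. Guides (132 mm high) begin at x = -44 and +32 mm.
- rest: Dark wooden rest, fixed (place and yaw vary), 60 (x) x 150 (y) x 15 mm high, with two dark felt spots at y = -45 and +45 mm on which the two glass standards stand upright; which stands where varies. Origin at the centre of its underside. Between rest and comparator a blue bench vice, 133 mm tall, is fixed (144 x 126 mm, centre about x = 0.51, y = -0.02 m).
- amber_center (a point): Centre, half-way up, of the amber standard: solid upright glass cell, 30 (x) x 30 (y) x 90 mm, 0.12 to 0.21 kg, bottom 45 mm below. x axis points through the two frosted white faces, 30 mm apart, 27 mm wide, from the foot to 78 mm up: grip across these. y points through the two clear amber faces. Black cap 22 x 22 mm is the top 12 mm. Stands on the rest, turned with it to within 0.1 rad.
- amber_cell: The whole amber standard; origin at the centre of its bottom, axes as amber_center.
- amber_frosted: The two frosted white faces (x = +15 and -15 mm) of the amber standard; origin and axes as amber_cell.
- amber_windows: The two clear amber faces (y = +15 and -15 mm, 21 mm wide) of the amber standard, not to be touched with the fingers; origin and axes as amber_cell.
- green_cell: Green glass standard, same shape and size as the amber one, on the other spot of the rest; origin at the centre of its bottom. A bystander.
- eraser: Blue and white eraser, 23 x 50 x 13 mm, on the worktop; origin at the centre of its underside. A bystander.
- burr_block: Pale wooden block holding small rotary burrs, 50 x 130 x 66 mm, on the worktop behind the vice; origin at the centre of its underside. A bystander.
Mind the look-alikes: they are no part of the job. Leave any pink or yellow look-alike of the amber_cell alone.

How it is judged:
On the way, in this order (a step that is already met when the one before it is completed fails the run):
1. the bolt is slid fully home into its keeper (value of joint shutter_bolt above 0.041 m), for 0.2 s.
2. after that, the amber standard is carried away from its spot, gripped by its frosted faces (contact force between amber_frosted and the fingers above 1 N and distance of amber_center from where it was at the start of the episode above 0.05 m), for 0.2 s.
At the end, for the whole second after the job is handed in: Bolt home (within 4 mm). Fingers hold the amber standard by its frosted faces (over 1 N), its centre within 7 mm across, 12 mm in height, 25 mm along the light of the middle of the light path, square and upright within 0.17 rad, still (under 0.03 m/s), not touching the comparator (value of joint shutter_bolt above 0.041 m and contact force between amber_frosted and the fingers above 1 N and x of amber_center in the frame of light_mid between -0.007 and 0.007 m and y of amber_center in the frame of light_mid between -0.025 and 0.025 m and z of amber_center in the frame of light_mid between -0.012 and 0.012 m and angle between the y axis of amber_center and the y axis of light_mid, either way round below 0.17 rad and angle between amber_center's own z axis and vertical below 0.17 rad and linear speed of amber_cell below 0.03 m/s and contact force between amber_cell and comparator below 0.2 N); the arm keeps its last pose, push and grip.
It fails at once if the fingers press on a clear face of the amber standard (over 1 N) (contact force between amber_windows and the fingers above 1 N).
It fails at once if the green standard, the eraser or the burr block is moved by more than 25 mm (distance of any of green_cell, eraser, burr_block from where it was at the start of the episode above 0.025 m).
It also fails if it takes over 64 s, if anything falls off the work surface, if the arm or the gripper's body presses on something with over 40 N, if the wrist force passes 120 N, or if a joint passes its speed limit or range.

## Robot

A 7-joint arm with a two-finger parallel gripper is mounted at the origin on a cart in front of the work surface, level with it; the furniture and walls round the work are solid. World frame = base frame: x ahead of the robot, y to its left, z up, the work surface at z = 0. Lengths are in m, angles in rad, forces in N, time in s.
With the tool pointing down it reaches from about 0.35 to 0.9 m from the base axis. Payload 8.1 kg.
Tool frame: the origin (TCP) lies at the very end of the fingers, on their centre line; the grasp point (between the pads) lies robot.pinch_z behind it (robot.pinch_z is the distance from the TCP to the grasp point, in m); z points along the fingers, y is the line along which they close (so a half turn about z gives the same grasp; the last joint's range is limited). The gripper opens to 85 mm and grips with 20 to 120 N. Pads are 22 mm wide; open, the fingers measure 114 mm over their backs; the gripper's body (76 mm by 85 mm) begins 54 mm behind the grasp point. The pads swing forward as they close: fully open they stand 13 mm farther back than shut.
Start: joints at [-1.407, 0.434, 0.025, 1.573, -0.012, 1.134, -0.075], TCP at [0.165, 0.603, 0.231] pointing down, gripper open.
Joint ranges: [-2.62, 2.62], [-0.44, 2.09], [-1.27, 1.32], [0.08, 2.57], [-1.32, 4.46], [0.12, 2], [-2.74, 2.74]. Speed limits (rad/s): [2.22, 2.22, 3.01, 3.01, 3.14, 3.14, 3.14].

## Interface

Orientations are given as a 3x3 rotation matrix whose columns are the frame's x, y, z axes.
In Python, from rig import robot gives the robot as it stands. The module is installed in compiled form; this text tells all that it offers.
- The arm moves only by the tool play_rows, never from a script. Its argument "plan" is a list of rows, each an object with "fingers": the closure, from -1 (fully open) to 1 (shut), so that 0 is half open; "offset": the shift along the world's x, y, z in mm, a list of three; "turn": the turn about the world's z in degrees. In form: [{"fingers": fingers, "offset": [tx, ty, tz], "turn": turn}, ...]. A call has 1 to 5 rows; each row shifts and turns the commanded pose from where the row before left it; what a row does not reach is not made up. A row lasts 1/12 s, in which the tool goes at most 41.7 mm and 7.16 degrees, less where a joint would pass 70% of its speed; a pose out of reach is approached as far as the arm can. A call is refused whole if a number of a shift passes 41.7 or a number of a turn 7.16, either way. A call with a gripper value outside its range is refused whole. The fingers move at their own pace and stop on an object; "squeeze" is the grip in N (left out, the last holds). Time passes only in rows, so rows that do not move let the fingers close. It gives the time, the measured TCP pose, the force, the opening and the grip force at its end, in the units of the state.
- robot.sense(): the state, without advancing time (a new reading comes with each control period).
- robot.camera(name): name is "side" or "top"; returns a dict with "frame" (400x640x3 uint8, red, green, blue), "fx", "fy", "cx", "cy" (pixels), "distortion" ([k1, k2, p1, p2, k3] as OpenCV has them; the pictures are not rectified), "rvec" (rotation vector, rad) and "tvec" (3), from world to camera coordinates, as OpenCV has them. Camera axes: x right, y down, z forward; pixel columns grow to the right and rows downward; lengths in m; the calibration is good to about 2 mm. A picture is of the moment at which its call begins. There is no depth.
- robot.sign_off(): hands the job in; it is judged then, once.
The state is a dict: "clock": time; "q": joint angles; "qd": joint speeds; "tau": joint torques, N m; "tcp_pos": TCP position; "tool_rot": TCP orientation; "ft_force": force on the tool from outside, world axes, zero at the start; "wrist_torque": the same for the moment, N m; "grip_width": finger opening in m; "finger_force": force on a finger pad.
Only numpy, scipy, OpenCV 4.12 (cv2) and the standard library are available. Lean on these libraries where they do the work, as an engineer would, in place of code of your own. Each camera call takes 0.05 s, during which the arm holds its last target. There are 200 camera calls.

## Working session

There is one attempt and no reset: what is moved stays moved. The work goes in short steps, Python scripts to look and compute and a tool call to move; the robot and the scene stay as the last step left them, time stands still between calls to the robot, and variables do not carry over. Pictures are saved under pics/ and viewed, at most 10 in all, crops included, and the job is handed in when it is done.

Besides the shell and the picture viewer there is one more tool, called after "Request:" by a JSON object that holds its "op" and its "data". play_rows: Moves the arm, as the interface text tells. Its arguments: {"type":"object","properties":{"plan":{"type":"array"},"squeeze":{"type":"number"}},"required":["plan"]}

```bash
mkdir -p pics
cat > h.py <<'E'
import numpy as np, cv2
from rig import robot
def cam(n):
    c=robot.camera(n); c['K']=np.array([[c['fx'],0,c['cx']],[0,c['fy'],c['cy']],[0,0,1.]]); c['D']=np.array(c['distortion'],float)
    c['R']=cv2.Rodrigues(np.array(c['rvec'],float))[0]; c['t']=np.array(c['tvec'],float).ravel(); return c
def save(c,f,crop=None,s=1):
    im=c['frame'][:,:,::-1]
    if crop: im=im[crop[1]:crop[3],crop[0]:crop[2]]
    cv2.imwrite('pics/'+f,cv2.resize(im,None,fx=s,fy=s,interpolation=cv2.INTER_CUBIC))
def ray(c,uv):
    p=cv2.undistortPoints(np.array([[uv]],float),c['K'],c['D'])[0,0]
    return -c['R'].T@c['t'], c['R'].T@np.array([p[0],p[1],1])
def atz(c,uv,z):
    o,d=ray(c,uv); return o+d*(z-o[2])/d[2]
def proj(c,P):
    return cv2.projectPoints(np.array(P,float).reshape(-1,3),c['R'],c['t'],c['K'],c['D'])[0].reshape(-1,2)
E
python3 - <<'E'
from h import *
for n in('top','side'):
    c=cam(n); save(c,n+'0.png',s=1.25); print(n,-c['R'].T@c['t'],c['R'][2],c['fx'])
s=robot.sense(); print(s['clock'],s['tcp_pos'],s['tool_rot'],s['grip_width'],robot.pinch_z)
E
```

```text
top [ 0.39458479 -0.03419474  1.49741704] [ 0.13536779  0.00989965 -0.99074596] 477.99600246617433
side [ 0.58610358 -0.9694893   0.60792168] [ 0.00286816  0.87903913 -0.47674101] 455.57425701947886
0.1 [0.16469479 0.60244541 0.23060134] [[-9.64606420e-01  2.63693745e-01 -2.52976794e-04]
 [ 2.63693839e-01  9.64605443e-01 -1.37791260e-03]
 [-1.19324140e-04 -1.39585176e-03 -9.99999019e-01]] 0.08510232594857178 0.0187
```

View pics/top0.png

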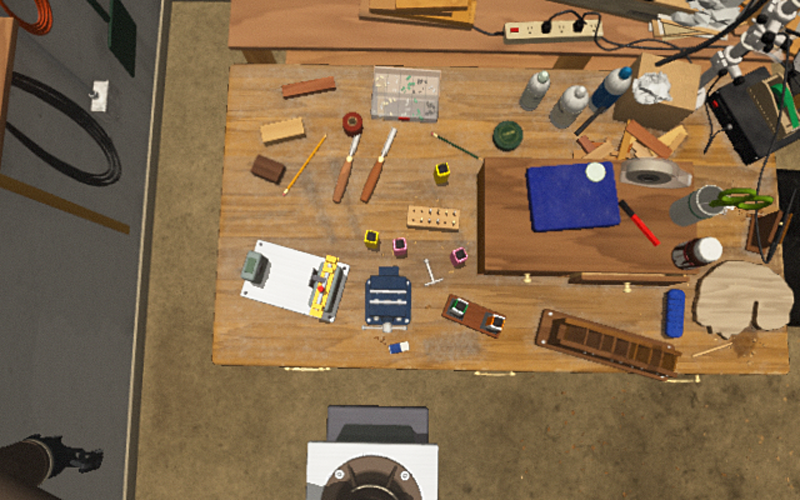

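View pics/side0.png

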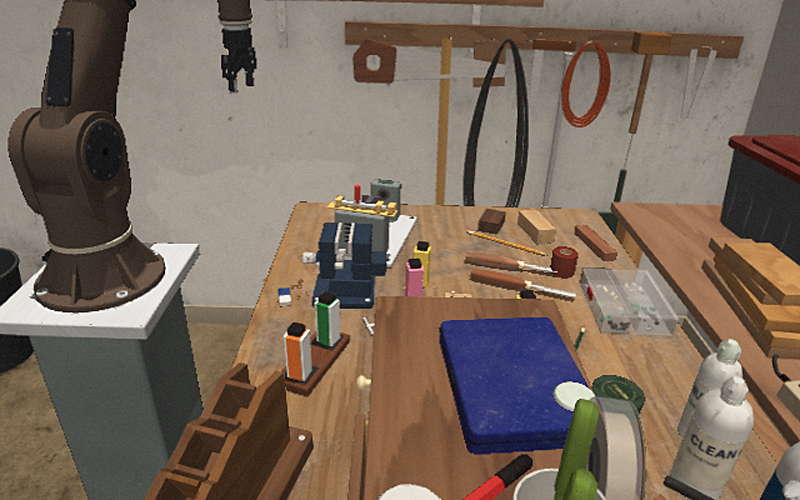

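The top view shows the comparator at (295,282) with its red knob near (321,289), and the rest with two capped cells at (458,306) green and (493,322) amber. There are look-alikes at (372,237) and (443,172) (yellow), and at (400,245) and (459,255) (pink). In the side view the orange cell on the rest at (298,352) is the amber one, since it's the only orange cell and stands on the rest beside the green one. I'll enlarge to confirm and measure.

Run:
```python
from h import *
c=cam('top'); s=cam('side')
def cr(c,b,sz):
    im=c['frame'][b[1]:b[3],b[0]:b[2],::-1]; return cv2.resize(im,sz,interpolation=cv2.INTER_CUBIC)
a=cr(c,(185,185,285,260),(400,300)); b=cr(c,(345,230,415,283),(396,300)); 
d=cr(s,(215,225,285,315),(233,300)); e=cr(s,(255,135,340,195),(425,300))
row1=np.hstack([a,b]); row2=np.hstack([d,e]); row2=np.hstack([row2,np.zeros((300,796-658,3),np.uint8)])
cv2.imwrite('pics/comp.png',np.vstack([row1,row2]))
```

```text
(no output)
```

View pics/comp.png

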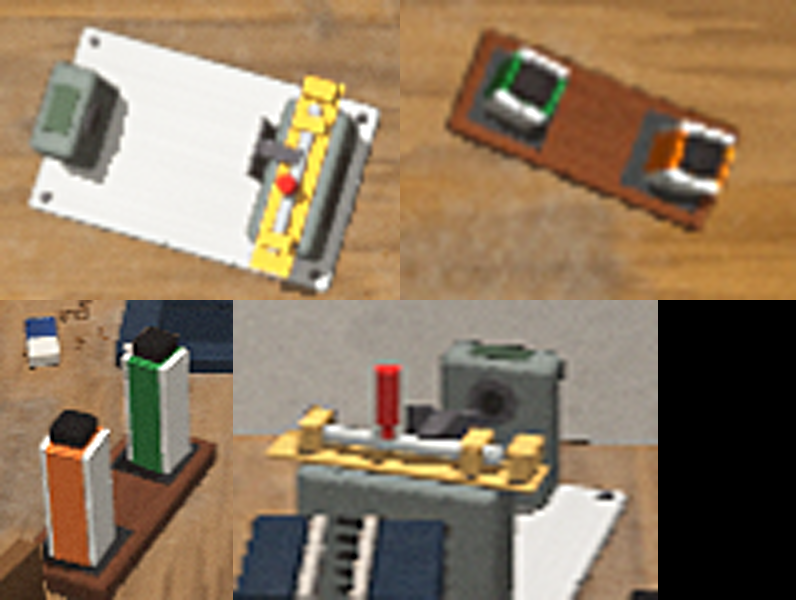

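The crop confirms it. The amber cell (orange faces, white frosted faces on ±x) stands on the -y spot of the rest, with its cap at crop (704,158). The green cell stands on the other spot at (535,85). The red knob top is at crop (288,183). Next I'll fit the poses.

```bash
cat > fit.py <<'E'
from h import *
from scipy.optimize import least_squares
def place(p,L):
    x,y,a=p; L=np.array(L,float); c,s=np.cos(a),np.sin(a)
    return np.c_[x+c*L[:,0]-s*L[:,1], y+s*L[:,0]+c*L[:,1], L[:,2]]
def fit(obs,p0):  # obs: list (cam, local pts, px)
    f=lambda p: np.concatenate([(proj(c,place(p,L))-np.array(px)).ravel() for c,L,px in obs])
    r=least_squares(f,p0,loss='soft_l1'); return r.x,f(r.x).reshape(-1,2)
E
python3 - <<'E'
from fit import *
t=cam('top'); s=cam('side')
A=lambda u,v:(185+u/4-.375,185+v/4-.375)
B=lambda u,v:(345+(u-400)/5.657-.41,230+v/5.66-.41)
D=lambda u,v:(215+u/3.33-.35,225+(v-300)/3.333-.35)
E_=lambda u,v:(255+(u-233)/5-.4,135+(v-300)/5-.4)
# comparator corners
L=[(.075,.1225,.012),(.075,-.1225,.012),(-.075,-.1225,.012),(-.075,.1225,.012)]
p,r=fit([(t,L,[A(82,28),A(380,102),A(325,293),A(30,205)])],(.5,.25,-.2)); print('comp top',p,r.round(2).tolist())
k=atz(t,A(288,183),.164); print('knob top cam',k)
def loc(p,k):
    d=k[:2]-p[:2];c,sn=np.cos(p[2]),np.sin(p[2]); return np.array([c*d[0]+sn*d[1],-sn*d[0]+c*d[1]])
print('knob local',loc(p,k))
o,d=ray(s,E_(388,368)); 
print('side knob predicted px crop',[( (u-255+.4)*5+233,(v-135+.4)*5+300) for u,v in proj(s,[[k[0],k[1],.164],[k[0],k[1],.134]])])
L=[(.03,.075,.015),(.03,-.075,.015),(-.03,-.075,.015),(-.03,.075,.015)]
q,r=fit([(t,L,[B(487,28),B(740,130),B(700,232),B(445,127)])],(.45,-.25,-.2)); print('rest',q,r.round(2).tolist())
print('amber spot pred',place(q,[(0,-.045,.06)]))
print('amber cap top', atz(t,B(704,158),.105),'green',atz(t,B(537,85),.105), 'green spot',place(q,[(0,.045,0)]))
# side: amber body corners (faces at 78mm: front-left, front-mid(right) ; bottoms)
La=[(-.015,-.015,.015),(.015,-.015,.015),(.015,.015,.015)]
a,r=fit([(s,La,[D(48,562),D(91,566),D(114,538)]),(t,[(0,0,.105)],[B(704,158)])],(q[0],q[1],q[2])); print('amber',a,r.round(2).tolist())
E
```

```text
comp top [ 0.54554451  0.20514521 -0.24487222] [[0.08, -0.82], [0.0, 0.83], [0.65, -0.6], [-0.81, 0.58]]
knob top cam [0.51254641 0.12052643 0.164     ]
knob local [-0.01149938 -0.09009427]
side knob predicted px crop [(np.float64(386.4917646108074), np.float64(369.12618326767154)), (np.float64(386.833838694117), np.float64(422.837900627531))]
rest [ 0.46536218 -0.24223194 -0.37010466] [[-0.24, -0.31], [0.05, 0.07], [0.16, 0.12], [0.03, 0.1]]
amber spot pred [[ 0.4490851  -0.28418496  0.06      ]]
amber cap top [ 0.44737457 -0.28674929  0.105     ] green [ 0.48307759 -0.20079067  0.105     ] green spot [[ 0.48163927 -0.20027891  0.        ]]
amber [ 0.44738741 -0.28828204 -0.26455969] [[-0.74, -1.05], [0.78, 0.95], [-0.01, -0.54], [0.53, 0.01]]
```

```bash
cat >> fit.py <<'E'
from scipy.ndimage import map_coordinates
def edgefit(segs,p,rng=(3,2,1.5),n=15):
    """segs: (cam,P0,P1 local). Iteratively align projected segments to strongest gradients."""
    for w in rng:
        obs=[]
        for c,a,b in segs:
            L=np.array(a)+(np.linspace(.08,.92,n)[:,None])*(np.array(b)-np.array(a))
            px=proj(c,place(p,L)); t=px[-1]-px[0]; t/=np.linalg.norm(t); nn=np.array([-t[1],t[0]])
            off=np.arange(-w-.5,w+.51,.25); im=c['frame'].astype(float)
            pts=px[:,None]+off[None,:,None]*nn
            v=np.stack([cv2.GaussianBlur(map_coordinates(im[:,:,k],[pts[...,1],pts[...,0]],order=1),(5,1),0) for k in range(3)],-1)
            g=np.linalg.norm(v[:,4:]-v[:,:-4],axis=-1); o=(off[4:]+off[:-4])/2
            wt=g**4; d=(wt*o).sum(1)/wt.sum(1); obs.append((c,L,nn,px,d))
        f=lambda p: np.concatenate([((proj(c,place(p,L))-px)@nn-d) for c,L,nn,px,d in obs])
        p=least_squares(f,p,loss='soft_l1',f_scale=.3).x
    return p,[float(np.round(np.median(((proj(c,place(p,L))-px)@nn-d)),2)) for c,L,nn,px,d in obs]
E
cat > loc.py <<'E'
from fit import *
def comp_segs(t,s):
    S=[(t,(.075,.12,.012),(.075,-.06,.012)),(t,(.075,.12,.012),(.075,.04,.012)),(t,(-.075,.12,.012),(-.075,-.06,.012)),
       (t,(-.075,.1225,.012),(-.04,.1225,.012)),(t,(.04,.1225,.012),(.075,.1225,.012)),(t,(.07,-.1225,.012),(-.07,-.1225,.012))]
    if s: S+=[(s,(.035,.07,.06),(.035,.07,.1)),(s,(.055,-.12,.05),(.055,-.12,.105)),(s,(-.055,-.12,.08),(-.055,-.12,.105))]
    return S
def box(c,x,y,z0,z1,which):
    return [(c,(a*x,b*y,z0),(a*x,b*y,z1)) for a,b in which]
def cell_segs(t,s,z=.015):
    S=box(s,.015,.015,z,z+.078,[(-1,-1),(1,-1),(1,1)])
    S+=[(t,(a*.011,.011,z+.09),(a*.011,-.011,z+.09)) for a in(-1,1)]+[(t,(.011,a*.011,z+.09),(-.011,a*.011,z+.09)) for a in(-1,1)]
    return S
E
python3 - <<'E'
from loc import *
t=cam('top'); s=cam('side')
for ss in(None,s): p,r=edgefit(comp_segs(t,ss),(.5455,.2051,-.245)); print('comp',p.round(4),r)
np.save('comp.npy',p)
q,r=edgefit([(t,(.03,.075,.015),(.03,-.075,.015)),(t,(-.03,.075,.015),(-.03,-.075,.015)),(t,(-.03,.075,.015),(.03,.075,.015)),(t,(-.03,-.075,.015),(.03,-.075,.015))],(.4654,-.2422,-.37)); print('rest',q.round(4),r)
for y in (-.27,-.37):
    a,r=edgefit(cell_segs(t,s),(.4474,-.2865,y)); print('amber',a.round(4),r)
np.save('amber.npy',a)
g,r=edgefit(cell_segs(t,s),(.482,-.2005,-.35)); print('green',g.round(4),r)
# red knob blobs
for n,c in(('t',t),('s',s)):
    im=c['frame'].astype(int); R,G,B=im[...,0],im[...,1],im[...,2]; m=(R>120)&(G<60)&(B<60); 
    x0,y0=proj(c,[(.5125,.1205,.15)])[0]; yy,xx=np.nonzero(m); k=(abs(xx-x0)<10)&(abs(yy-y0)<12); print(n,xx[k].mean(),yy[k].mean(),k.sum(),yy[k].min(),yy[k].max())
    if n=='t': print(atz(c,(xx[k].mean(),yy[k].mean()),.160))
print('knob line 0 and home',place(p,[(-.022,-.095,.149),(.023,-.095,.149)]))
print('light mid',place(p,[(0,0,.08)]))
# overlay
im=t['frame'][...,::-1].copy()
E
```

```text
comp [ 0.5446  0.2043 -0.2516] [-0.21, -0.1, 0.51, -0.01, -0.08, -0.06]
comp [ 0.5466  0.2043 -0.2363] [-0.5, -0.34, -0.03, 0.16, -0.51, 0.02, -0.65, 0.21, -0.6]
rest [ 0.4641 -0.2402 -0.3657] [0.54, -0.05, -0.07, 0.18]
amber [ 0.4479 -0.2857 -0.3974] [-0.77, 0.15, 0.54, 0.07, 0.1, -0.14, 0.07]
amber [ 0.448  -0.2857 -0.4002] [-0.75, 0.15, 0.59, 0.04, 0.1, -0.14, 0.07]
green [ 0.4832 -0.2002 -0.5417] [-0.72, 0.01, 0.27, -0.04, 0.03, 0.31, -0.39]
t 256.6363636363636 231.0909090909091 11 230 233
[0.51088365 0.1208866  0.16      ]
s 285.48 154.36 50 148 162
knob line 0 and home [[0.502948   0.11707488 0.149     ]
 [0.54669768 0.10654086 0.149     ]]
light mid [[0.54657522 0.20428535 0.08      ]]
```

Comparator, knob and amber poses agree within about 3 mm. Next I'll go to the bolt with the fingers shut.

Request:
{"op": "play_rows", "data": {"plan": [{"fingers":1,"offset":[21,-32,0],"turn":1.2},{"fingers":1,"offset":[21,-32,0],"turn":0},{"fingers":1,"offset":[21,-32,0],"turn":0},{"fingers":1,"offset":[21,-32,0],"turn":0},{"fingers":1,"offset":[21,-32,0],"turn":0}], "squeeze": 40}}

```text
clock: 0.82
tcp_pos: [0.2705, 0.4413, 0.2314]
tool_rot: [[-0.97, 0.243, 0.0], [0.243, 0.97, 0.0], [-0.0, 0.0, -1.0]]
ft_force: [0.4, -0.0, 0.4]
grip_width: 0.0256
finger_force: 0.0
```

Request:
{"op": "play_rows", "data": {"plan": [{"fingers":1,"offset":[21,-32,0],"turn":0},{"fingers":1,"offset":[21,-32,0],"turn":0},{"fingers":1,"offset":[21,-32,0],"turn":0},{"fingers":1,"offset":[21,-32,0],"turn":0},{"fingers":1,"offset":[21,-32,0],"turn":0}]}}

```text
clock: 1.23
tcp_pos: [0.3755, 0.2812, 0.2316]
tool_rot: [[-0.97, 0.243, 0.0], [0.243, 0.97, 0.001], [-0.0, 0.001, -1.0]]
ft_force: [1.0, 1.1, 0.3]
grip_width: 0.0002
finger_force: 0.0
```

Request:
{"op": "play_rows", "data": {"plan": [{"fingers":1,"offset":[20,-31,0],"turn":0},{"fingers":1,"offset":[20,-31,0],"turn":0},{"fingers":1,"offset":[20,-31,0],"turn":0},{"fingers":1,"offset":[20,-31,0],"turn":0},{"fingers":1,"offset":[18,-31,0],"turn":0}]}}

```text
clock: 1.65
tcp_pos: [0.4738, 0.1262, 0.2317]
tool_rot: [[-0.97, 0.244, 0.001], [0.244, 0.97, 0.0], [-0.001, 0.001, -1.0]]
ft_force: [0.8, 0.1, -0.0]
grip_width: -0.0003
finger_force: 0.0
```

Request:
{"op": "play_rows", "data": {"plan": [{"fingers":1,"offset":[0,0,-30],"turn":0},{"fingers":1,"offset":[0,0,-30],"turn":0},{"fingers":1,"offset":[0,0,-28],"turn":0},{"fingers":1,"offset":[0,0,0],"turn":0}]}}

```text
clock: 1.98
tcp_pos: [0.4699, 0.1268, 0.1393]
tool_rot: [[-0.97, 0.244, -0.007], [0.244, 0.97, -0.003], [0.006, -0.004, -1.0]]
ft_force: [-0.8, -0.6, 0.2]
grip_width: 0.0001
finger_force: 0.0
```

Run:
```python
from h import *
c=cam('side'); save(c,'s1.png',(220,90,350,190),5); print(robot.sense()['tcp_pos'])
```

```text
[0.47106922 0.12720161 0.14167641]
```

View pics/s1.png

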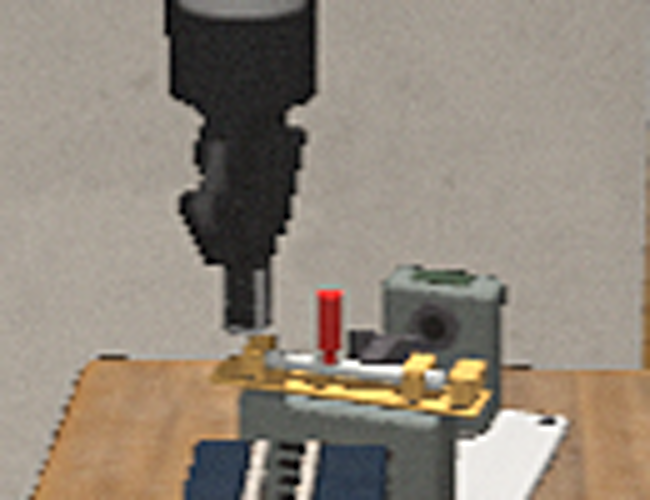

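The fingers stand at crop (247,325), left of the red knob at (330,325) and at its height. I'll push along the comparator's +x.

Request:
{"op": "play_rows", "data": {"plan": [{"fingers":1,"offset":[8,-2,-1],"turn":0},{"fingers":1,"offset":[8,-2,0],"turn":0},{"fingers":1,"offset":[8,-2,0],"turn":0},{"fingers":1,"offset":[8,-2,0],"turn":0},{"fingers":1,"offset":[8,-2,0],"turn":0}]}}

```text
clock: 2.45
tcp_pos: [0.5141, 0.118, 0.1432]
tool_rot: [[-0.97, 0.243, 0.001], [0.243, 0.97, 0.001], [-0.001, 0.001, -1.0]]
ft_force: [-1.7, -0.0, 1.8]
grip_width: -0.0001
finger_force: 1.2
```

Request:
{"op": "play_rows", "data": {"plan": [{"fingers":1,"offset":[4,-1,0],"turn":0},{"fingers":1,"offset":[4,-1,0],"turn":0},{"fingers":1,"offset":[3,-0.8,0],"turn":0},{"fingers":1,"offset":[0,0,0],"turn":0}]}}

```text
clock: 2.78
tcp_pos: [0.5244, 0.1149, 0.1423]
tool_rot: [[-0.97, 0.244, 0.0], [0.244, 0.97, -0.0], [-0.0, -0.0, -1.0]]
ft_force: [0.4, -0.1, 0.1]
grip_width: -0.0001
finger_force: 0.0
```

Request:
{"op": "play_rows", "data": {"plan": [{"fingers":1,"offset":[2,-0.5,0],"turn":0},{"fingers":1,"offset":[2,-0.5,0],"turn":0},{"fingers":1,"offset":[2,-0.5,0],"turn":0},{"fingers":1,"offset":[1,0,0],"turn":0}]}}

```text
clock: 3.12
tcp_pos: [0.5272, 0.1143, 0.1418]
tool_rot: [[-0.97, 0.242, -0.007], [0.242, 0.97, 0.0], [0.007, -0.001, -1.0]]
ft_force: [-17.0, 3.3, 10.3]
grip_width: -0.0002
finger_force: 8.6
```

There's a firm stop at 17 N. I'll hold there briefly, then back off and rise.

Request:
{"op": "play_rows", "data": {"plan": [{"fingers":1,"offset":[0.5,0,0],"turn":0},{"fingers":1,"offset":[0,0,0],"turn":0},{"fingers":1,"offset":[0,0,0],"turn":0}]}}

```text
clock: 3.37
tcp_pos: [0.5272, 0.1145, 0.1416]
tool_rot: [[-0.97, 0.242, -0.008], [0.242, 0.97, 0.0], [0.008, -0.001, -1.0]]
ft_force: [-14.9, 2.9, 9.5]
grip_width: -0.0002
finger_force: 7.7
```

Request:
{"op": "play_rows", "data": {"plan": [{"fingers":1,"offset":[-12,3,0],"turn":0},{"fingers":1,"offset":[-10,2,0],"turn":0},{"fingers":1,"offset":[0,0,40],"turn":0},{"fingers":1,"offset":[0,0,40],"turn":0},{"fingers":-1,"offset":[0,0,30],"turn":0}]}}

```text
clock: 3.78
tcp_pos: [0.5095, 0.1184, 0.255]
tool_rot: [[-0.97, 0.244, 0.002], [0.244, 0.97, 0.0], [-0.002, 0.001, -1.0]]
ft_force: [1.9, 0.4, 0.2]
grip_width: 0.0106
finger_force: 0.0
```

Run:
```python
from h import *
c=cam('side'); save(c,'s2.png',(220,90,350,190),5)
im=c['frame'].astype(int); m=(im[...,0]>120)&(im[...,1]<60)&(im[...,2]<60)
yy,xx=np.nonzero(m); k=(abs(xx-293)<25)&(abs(yy-155)<15); print(xx[k].mean(),yy[k].mean(),k.sum())
print('pred home',proj(c,[(.5457,.1074,.15),(.545,.110,.15)]))
s=robot.sense();print(s['tcp_pos'],s['q'])
a=np.load('amber.npy'); print(a)
```

```text
297.6862745098039 156.0392156862745 51
pred home [[297.95001813 155.77920681]
 [297.71810464 155.37495985]]
[0.51224926 0.11901686 0.26041407] [-0.579949    0.24128559  0.31172043  1.79857399 -0.08294247  1.10436044
  1.08422946]
[ 0.44795651 -0.28573823 -0.400162  ]
```

The knob sits at px (297.7,156), within half a pixel of the predicted home position, so the bolt is in. Next I'll go above the amber cell, turning -98°.

Request:
{"op": "play_rows", "data": {"plan": [{"fingers":-1,"offset":[-4.6,-29,0],"turn":-7},{"fingers":-1,"offset":[-4.6,-29,0],"turn":-7},{"fingers":-1,"offset":[-4.6,-29,0],"turn":-7},{"fingers":-1,"offset":[-4.6,-29,0],"turn":-7},{"fingers":-1,"offset":[-4.6,-29,0],"turn":-7}]}}

```text
clock: 4.25
tcp_pos: [0.4858, -0.0278, 0.2524]
tool_rot: [[-0.65, 0.76, 0.001], [0.76, 0.65, 0.0], [-0.0, 0.001, -1.0]]
ft_force: [0.8, 0.1, 0.0]
grip_width: 0.0791
finger_force: 0.0
```

Request:
{"op": "play_rows", "data": {"plan": [{"fingers":-1,"offset":[-4.6,-29,0],"turn":-7},{"fingers":-1,"offset":[-4.6,-29,0],"turn":-7},{"fingers":-1,"offset":[-4.6,-29,0],"turn":-7},{"fingers":-1,"offset":[-4.6,-29,0],"turn":-7},{"fingers":-1,"offset":[-4.6,-29,0],"turn":-7}]}}

```text
clock: 4.67
tcp_pos: [0.4628, -0.1728, 0.2525]
tool_rot: [[-0.097, 0.995, 0.001], [0.995, 0.097, -0.0], [-0.0, 0.001, -1.0]]
ft_force: [1.2, -0.4, 0.3]
grip_width: 0.085
finger_force: 0.0
```

Request:
{"op": "play_rows", "data": {"plan": [{"fingers":-1,"offset":[-4.6,-29,0],"turn":-7},{"fingers":-1,"offset":[-4.6,-29,0],"turn":-7},{"fingers":-1,"offset":[-4.6,-29,0],"turn":-7},{"fingers":-1,"offset":[-4.6,-29,0],"turn":-7},{"fingers":-1,"offset":[0,0,0],"turn":0}]}}

```text
clock: 5.08
tcp_pos: [0.4428, -0.2934, 0.2529]
tool_rot: [[0.389, 0.921, 0.001], [0.921, -0.389, -0.004], [-0.004, 0.002, -1.0]]
ft_force: [-0.1, -0.3, 0.4]
grip_width: 0.0853
finger_force: 0.0
```

Request:
{"op": "play_rows", "data": {"plan": [{"fingers":-1,"offset":[4.7,7,-30],"turn":0},{"fingers":-1,"offset":[0,0,-35],"turn":0},{"fingers":-1,"offset":[0,0,-35],"turn":0},{"fingers":-1,"offset":[0,0,-20],"turn":0},{"fingers":-1,"offset":[0,0,0],"turn":0}]}}

```text
clock: 5.5
tcp_pos: [0.4473, -0.2786, 0.1286]
tool_rot: [[0.375, 0.927, -0.006], [0.927, -0.375, 0.002], [-0.0, -0.006, -1.0]]
ft_force: [-0.6, 1.3, 0.1]
grip_width: 0.0854
finger_force: 0.0
```

Run:
```python
from h import *
t=cam('top'); s=cam('side')
b=s['frame'][170:320,190:310,::-1]; a=t['frame'][215:290,340:420,::-1]
cv2.imwrite('pics/s3.png',np.hstack([cv2.resize(b,(400,500),interpolation=2),cv2.resize(a,(400,500),interpolation=2)])); q=robot.sense(); print(q['tcp_pos'],q['tool_rot'][:,1])
```

```text
[ 0.44939452 -0.28053404  0.13257465] [ 9.26572643e-01 -3.76115286e-01 -6.54679968e-04]
```

View pics/s3.png

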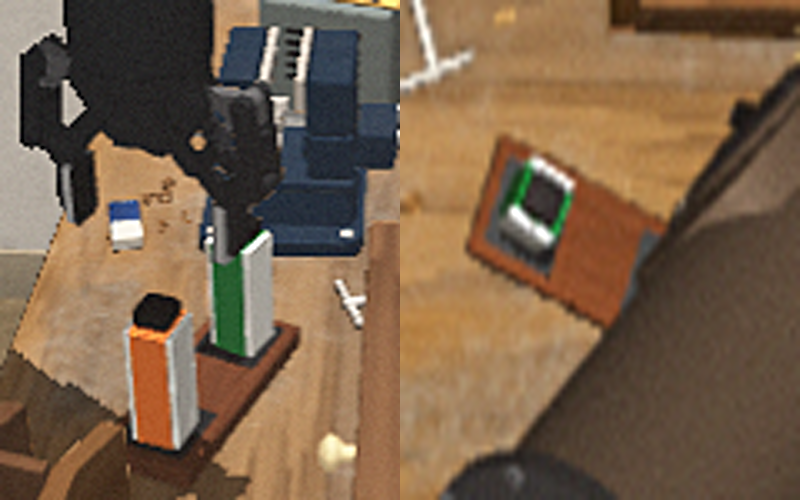

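The open fingers straddle the amber cell: the tips are at crop (80,220) and (230,255), and the cap at (157,310) lies between them. I'll correct by (-2,-6) and go down.

Request:
{"op": "play_rows", "data": {"plan": [{"fingers":-1,"offset":[-2,-6,-5],"turn":0},{"fingers":-1,"offset":[0,0,-20],"turn":0},{"fingers":-1,"offset":[0,0,-30],"turn":0},{"fingers":-1,"offset":[0,0,-30],"turn":0},{"fingers":-1,"offset":[0,0,0],"turn":0}]}}

```text
clock: 6.02
tcp_pos: [0.4463, -0.2856, 0.0448]
tool_rot: [[0.376, 0.927, -0.003], [0.927, -0.376, 0.002], [0.0, -0.003, -1.0]]
ft_force: [-1.7, 1.0, -0.1]
grip_width: 0.0854
finger_force: 0.0
```

Request:
{"op": "play_rows", "data": {"plan": [{"fingers":-1,"offset":[0,0,0],"turn":0},{"fingers":-1,"offset":[0,0,0],"turn":0}]}}

```text
clock: 6.18
tcp_pos: [0.4485, -0.2876, 0.0493]
tool_rot: [[0.376, 0.926, 0.002], [0.926, -0.376, -0.001], [-0.0, 0.003, -1.0]]
ft_force: [0.6, 1.0, 0.1]
grip_width: 0.085
finger_force: 0.0
```

Request:
{"op": "play_rows", "data": {"plan": [{"fingers":1,"offset":[0,0,-1],"turn":0},{"fingers":1,"offset":[0,0,0],"turn":0},{"fingers":1,"offset":[0,0,0],"turn":0},{"fingers":1,"offset":[0,0,0],"turn":0},{"fingers":1,"offset":[0,0,0],"turn":0}], "squeeze": 50}}

```text
clock: 6.6
tcp_pos: [0.448, -0.2865, 0.047]
tool_rot: [[0.376, 0.927, 0.001], [0.927, -0.376, -0.0], [0.0, 0.001, -1.0]]
ft_force: [-0.7, 1.2, 8.7]
grip_width: 0.0298
finger_force: 48.6
```

Request:
{"op": "play_rows", "data": {"plan": [{"fingers":1,"offset":[0,0,0],"turn":0},{"fingers":1,"offset":[0,0,0],"turn":0},{"fingers":1,"offset":[0,0,0],"turn":0}]}}

```text
clock: 6.85
tcp_pos: [0.448, -0.2865, 0.047]
tool_rot: [[0.376, 0.927, 0.001], [0.927, -0.376, -0.0], [0.0, 0.001, -1.0]]
ft_force: [-0.9, 1.7, 7.7]
grip_width: 0.0294
finger_force: 48.6
```

Gripped at a width of 29.5 mm. Lifting now.

Request:
{"op": "play_rows", "data": {"plan": [{"fingers":1,"offset":[0,0,10],"turn":0},{"fingers":1,"offset":[0,0,20],"turn":0},{"fingers":1,"offset":[0,0,30],"turn":0},{"fingers":1,"offset":[0,0,30],"turn":0},{"fingers":1,"offset":[0,0,30],"turn":0}]}}

```text
clock: 7.27
tcp_pos: [0.4468, -0.2864, 0.1679]
tool_rot: [[0.377, 0.926, -0.001], [0.926, -0.377, 0.0], [-0.0, -0.001, -1.0]]
ft_force: [0.8, -0.4, -1.5]
grip_width: 0.0292
finger_force: 49.4
```

Request:
{"op": "play_rows", "data": {"plan": [{"fingers":1,"offset":[0,0,30],"turn":0},{"fingers":1,"offset":[0,0,20],"turn":0},{"fingers":1,"offset":[0,0,10],"turn":0},{"fingers":1,"offset":[0,0,0],"turn":0},{"fingers":1,"offset":[0,0,0],"turn":0}]}}

```text
clock: 7.68
tcp_pos: [0.4474, -0.286, 0.2259]
tool_rot: [[0.376, 0.927, 0.0], [0.927, -0.376, 0.0], [0.0, -0.0, -1.0]]
ft_force: [-0.6, -0.3, -2.1]
grip_width: 0.0294
finger_force: 49.4
```

Run:
```python
from h import *
s=cam('side'); b=s['frame'][110:290,190:310,::-1]
cv2.imwrite('pics/s4.png',cv2.resize(b,(400,600),interpolation=2)); q=robot.sense(); print(q['tcp_pos'],q['tool_rot'],q['finger_force'],q['grip_width'])
```

```text
[ 0.44706772 -0.28570242  0.2252032 ] [[ 3.75764786e-01  9.26713986e-01 -1.41934638e-03]
 [ 9.26715011e-01 -3.75763761e-01  9.40744668e-04]
 [ 3.38462307e-04 -1.66882831e-03 -9.99998550e-01]] 49.353012442588806 0.029530985324279564
```

View pics/s4.png

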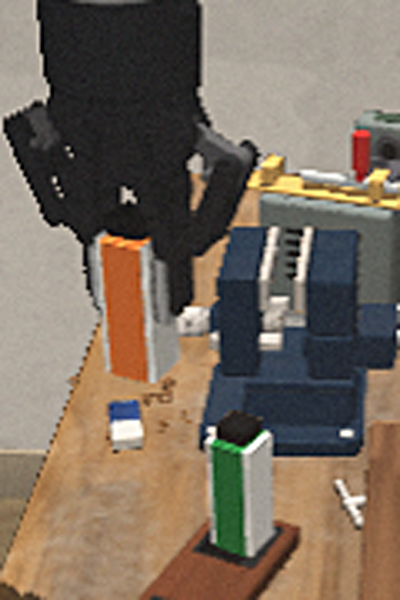

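The amber cell hangs upright in the grip at crop (130,310), and green is undisturbed. Next I'll carry it over the vice and lamp house.

Request:
{"op": "play_rows", "data": {"plan": [{"fingers":1,"offset":[3,12,10],"turn":2},{"fingers":1,"offset":[5,26,10],"turn":2},{"fingers":1,"offset":[7,34,5],"turn":2},{"fingers":1,"offset":[7,34,0],"turn":2},{"fingers":1,"offset":[7,34,0],"turn":0}]}}

```text
clock: 8.15
tcp_pos: [0.4759, -0.1449, 0.25]
tool_rot: [[0.242, 0.97, -0.002], [0.97, -0.242, 0.0], [-0.0, -0.002, -1.0]]
ft_force: [0.7, 0.1, -2.2]
grip_width: 0.0295
finger_force: 49.3
```

Request:
{"op": "play_rows", "data": {"plan": [{"fingers":1,"offset":[7,34,0],"turn":0},{"fingers":1,"offset":[7,34,0],"turn":0},{"fingers":1,"offset":[7,34,0],"turn":0},{"fingers":1,"offset":[7,34,0],"turn":0},{"fingers":1,"offset":[7,34,0],"turn":0}]}}

```text
clock: 8.57
tcp_pos: [0.5106, 0.0254, 0.2496]
tool_rot: [[0.243, 0.97, -0.003], [0.97, -0.243, -0.001], [-0.001, -0.003, -1.0]]
ft_force: [1.3, -0.0, -1.0]
grip_width: 0.0294
finger_force: 49.3
```

Request:
{"op": "play_rows", "data": {"plan": [{"fingers":1,"offset":[7,34,0],"turn":0},{"fingers":1,"offset":[7,34,0],"turn":0},{"fingers":1,"offset":[7,34,0],"turn":0},{"fingers":1,"offset":[5,24,0],"turn":0},{"fingers":1,"offset":[3,14,0],"turn":0}]}}

```text
clock: 8.98
tcp_pos: [0.5397, 0.1674, 0.249]
tool_rot: [[0.239, 0.971, -0.003], [0.971, -0.239, -0.001], [-0.002, -0.003, -1.0]]
ft_force: [-0.1, -0.2, -2.1]
grip_width: 0.0295
finger_force: 49.3
```

Request:
{"op": "play_rows", "data": {"plan": [{"fingers":1,"offset":[0,0,0],"turn":0},{"fingers":1,"offset":[0,0,0],"turn":0},{"fingers":1,"offset":[0,0,0],"turn":0}]}}

```text
clock: 9.23
tcp_pos: [0.5403, 0.1615, 0.2507]
tool_rot: [[0.246, 0.969, -0.001], [0.969, -0.246, -0.002], [-0.002, -0.001, -1.0]]
ft_force: [-0.1, -0.6, -0.4]
grip_width: 0.0292
finger_force: 49.3
```

Request:
{"op": "play_rows", "data": {"plan": [{"fingers":1,"offset":[2,15,0],"turn":0},{"fingers":1,"offset":[2,18,0],"turn":0},{"fingers":1,"offset":[1,10,0],"turn":0},{"fingers":1,"offset":[0,0,0],"turn":0},{"fingers":1,"offset":[0,0,0],"turn":0}]}}

```text
clock: 9.65
tcp_pos: [0.5454, 0.2074, 0.2511]
tool_rot: [[0.242, 0.97, -0.0], [0.97, -0.242, -0.0], [-0.001, -0.0, -1.0]]
ft_force: [-1.0, -0.3, -1.8]
grip_width: 0.0293
finger_force: 49.3
```

Request:
{"op": "play_rows", "data": {"plan": [{"fingers":1,"offset":[0,0,-20],"turn":0},{"fingers":1,"offset":[0,0,-30],"turn":0},{"fingers":1,"offset":[0,0,-30],"turn":0},{"fingers":1,"offset":[0,0,-20],"turn":0},{"fingers":1,"offset":[0,0,0],"turn":0}]}}

```text
clock: 10.07
tcp_pos: [0.543, 0.2049, 0.1475]
tool_rot: [[0.244, 0.97, -0.006], [0.97, -0.244, -0.004], [-0.005, -0.005, -1.0]]
ft_force: [-1.6, -0.4, -0.9]
grip_width: 0.0294
finger_force: 49.4
```

Request:
{"op": "play_rows", "data": {"plan": [{"fingers":1,"offset":[0,0,-20],"turn":0},{"fingers":1,"offset":[0,0,-25],"turn":0},{"fingers":1,"offset":[0,0,-20],"turn":0},{"fingers":1,"offset":[0,0,-10],"turn":0},{"fingers":1,"offset":[0,0,0],"turn":0}]}}

```text
clock: 10.48
tcp_pos: [0.545, 0.2059, 0.0755]
tool_rot: [[0.244, 0.97, -0.002], [0.97, -0.244, -0.001], [-0.002, -0.002, -1.0]]
ft_force: [-0.3, -0.7, -2.1]
grip_width: 0.0298
finger_force: 49.5
```

Request:
{"op": "play_rows", "data": {"plan": [{"fingers":1,"offset":[0,0,0],"turn":0},{"fingers":1,"offset":[0,0,0],"turn":0},{"fingers":1,"offset":[0,0,0],"turn":0},{"fingers":1,"offset":[0,0,0],"turn":0}]}}

```text
clock: 10.82
tcp_pos: [0.5463, 0.2069, 0.0775]
tool_rot: [[0.243, 0.97, 0.002], [0.97, -0.243, 0.001], [0.001, 0.001, -1.0]]
ft_force: [-0.2, -0.1, -1.1]
grip_width: 0.0294
finger_force: 49.5
```

Down 10 mm more, then check by camera.

Request:
{"op": "play_rows", "data": {"plan": [{"fingers":1,"offset":[-0.6,-1.5,-6],"turn":0},{"fingers":1,"offset":[0,0,-4],"turn":0},{"fingers":1,"offset":[0,0,0],"turn":0},{"fingers":1,"offset":[0,0,0],"turn":0},{"fingers":1,"offset":[0,0,0],"turn":0}]}}

```text
clock: 11.23
tcp_pos: [0.545, 0.2051, 0.0662]
tool_rot: [[0.243, 0.97, -0.0], [0.97, -0.243, -0.0], [-0.0, -0.0, -1.0]]
ft_force: [-0.0, -0.2, -0.1]
grip_width: 0.0295
finger_force: 49.5
```

Run:
```python
from h import *
t=cam('top'); s=cam('side')
q=robot.sense(); P=q['tcp_pos']; print(P,q['tool_rot'][:,1],q['finger_force'],abs(np.array(q['qd'])).max())
im=s['frame'][:,:,::-1].copy()
b=cv2.resize(im[110:200,240:350],(550,450),interpolation=2)
R=np.array(q['tool_rot']); y=R[:,1];x=R[:,0]; C=P+[0,0,.013]
for a in(-1,1):
  for e in(-1,1):
    l=[(proj(s,[C+a*.015*y+e*.015*x+[0,0,z]])[0]-[240,110]+.5)*5 for z in(-.045,.033)]
    cv2.line(b,*[tuple(int(v) for v in p) for p in l],(255,0,255),1)
cv2.imwrite('pics/s5.png',b)
m=s['frame'].astype(int)
```

```text
[0.54507917 0.20507454 0.06635422] [ 9.69896004e-01 -2.43519466e-01  1.03087716e-04] 49.451653361320496 0.002193903538479215
```

View pics/s5.png

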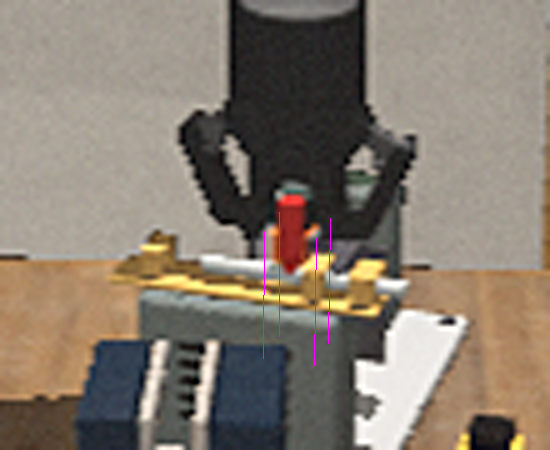

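The amber cell's visible top, at crop (270–318, 225–245), matches the predicted outline. It hangs free behind the lamp house, and the knob is home at (292,235). The arm is still and the grip is 49 N, so I'm handing in.

```bash
python3 -c "
from rig import robot
print(robot.sign_off())"
```

```text
the job is handed in; nothing more can be done
None
```

I slid the bolt home to a firm stop and handed the job in with the amber standard held upright by its frosted faces, centred in the light path to within about 3 mm by my measurements; the sign-off gave no verdict.

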